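# Line a specimen up under the picking needle and hold the loupe over it

## Task

By its black upright grip, slide the picking stage's carriage until the ringed spot on the glass slide sits centred directly under the needle tip. Then pick up the loupe lying on the bench by its handle and finish while holding it level and still in the air, its lens centred over the ringed spot and needle tip and at the height of the focus pointer on the stage's post; do not put it down or let it go. Do not touch the needle or its holder, and leave the other things on the bench where they are.

Things in the scene. Friction and masses are not known exactly. Their poses are not given: they have to be found in the camera images.
- stage: picking stage, fixed to the bench: a white base plate 170 mm (x) by 300 mm (y), 12 mm thick, with two low rails along its y and end stops up to 26 mm high. Origin on the bench, 10 mm nearer the robot (along its own -x) than the middle of the plate; its +x points roughly away from the robot, its +y along the rails (roughly to the robot's left). A round steel post 10 mm thick stands at x +75, y -90 mm, its top 175 mm above the bench
- carriage (a joint): travel of the carriage along the stage's +y, in m, from 0 to 0.11 (its stops); it starts in the lower third and the ring mark must move towards +y. About 2.5 N of friction, no spring: it stays where it is left. The carriage is an aluminium plate 140 mm (x) by 100 mm (y), its top 28 mm above the bench, carrying a white-backed glass slide 25 by 75 mm
- carriage_grip (a point): centre of the top face of the carriage's upright black grip: a square post 14 by 14 mm (sides along the stage's x and y) that stands 35 mm above the carriage plate, its top 63 mm above the bench. It is 90 mm along the stage's -x from the ring mark, and nothing stands near it
- ring_mark (a point): centre of the ringed spot on the glass slide: a dot inside a dark ring of 13 mm outer and 8 mm inner diameter, the only ring among plain dots; moves with the carriage; 29 mm above the bench
- needle_tip (a point): the point of the picking needle, 5 mm above the slide and 35 mm above the bench, straight above the line that the ring mark travels
- needle_holder: fixed needle holder on the stage: a grey block 30 by 30 mm, its top 67 mm above the bench, with a bar and thin needle slanting down from it along the stage's -x to the tip, 75 mm from the block's centre; the slanting bar is 10 mm thick and stays below 75 mm above the bench. Origin under the block, 12 mm above the bench; axes parallel to the stage's. Its place along the stage's y differs from time to time
- focus_pointer: black collar 22 mm across and 12 mm high, fixed on the stage's post, with a flat pointer 3 mm thick and 10 mm wide that reaches 48 mm from the post's axis along the stage's +y. Origin on the post's axis at the middle height of collar and pointer
- focus_height (a point): end of the pointer, middle of its thickness: its height is the focal height for the middle of the lens thickness (110 to 150 mm above the bench, differs from time to time)
- loupe: hand loupe of 110 to 180 g lying flat on the bench: a grey straight handle 90 mm long (along its x), 14 mm wide (y) and 24 mm high, and at its +x end a round black frame of 72 mm outer diameter, 14 mm thick, with a glass lens. Origin in the middle of the handle's underside; x points along the handle to the lens, z up. Balance point about 26 mm from the origin towards the lens; underside of frame and handle are flush
- lens_center (a point): middle of the lens, halfway through its frame's thickness: 95 mm along the loupe's x from its origin and 7 mm above its underside
- reagent_bottle: bystander: closed bottle 70 mm across, 150 mm high; origin under its centre
- tip_box: bystander: blue pipette-tip box with clear lid, 87 by 122 mm, 63 mm high; origin under its centre
- tube_rack: bystander: green tube block 60 by 160 mm, 46 mm high; origin under its centre
- jar: bystander: small closed amber jar 60 mm across, 75 mm high; origin under its centre
There are look-alikes about, which are no part of the job. There is more than one size of the loupe; the one meant has the size given above.

How it is judged:
By the outcome, as a careful person would: the job done as asked, in the order asked, and still so for the second after the job is handed in, while the arm keeps its last pose, push and grip.
It also fails if it takes over 58 s, if anything falls off the work surface, if the arm or the gripper's body presses on something with over 40 N, if the wrist force passes 120 N, or if a joint passes its speed limit or range.

## Robot

A 6-joint arm with a two-finger parallel gripper is mounted at the origin on the work surface. World frame = base frame: x ahead of the robot, y to its left, z up, the work surface at z = 0. Lengths are in m, angles in rad, forces in N, time in s.
With the tool pointing down it reaches from about 0.425 to 0.95 m from the base axis. Payload 14.7 kg.
Tool frame: the origin (TCP) lies midway between the tips of the shut fingers; the grasp point (between the pads) lies bot.grasp_offset behind it (bot.grasp_offset is the distance from the TCP to the grasp point, in m); z points along the fingers, y is the line along which they close (so a half turn about z gives the same grasp; the last joint's range is limited). The gripper opens to 85 mm and grips with 20 to 120 N. Pads are 22 mm wide; open, the fingers measure 114 mm over their backs; the gripper's body (76 mm by 85 mm) begins 54 mm behind the grasp point. The pads swing forward as they close: fully open they stand 13 mm farther back than shut.
Start: joints at [1.242, 0.48, 1.596, -0, 1.065, -0.047], TCP at [0.181, 0.624, 0.231] pointing down, gripper open.
Joint ranges: [-2.75, 2.75], [-0.82, 2.05], [0.23, 2.67], [-1.56, 4.7], [0.09, 2.69], [-2.92, 2.92]. Speed limits (rad/s): [1.89, 1.89, 2.39, 3.01, 3.01, 3.01].

## Interface

Orientations are given as a rotation vector (axis times angle).
In Python, from rig import bot, vision, ticket gives the robot as it stands.
- The arm moves only by the tool send_rows, never from a script. Its argument "deltas" is a list of rows, each a list of 4 numbers: the shift along the tool's x, y, z in cm, then the turn about the tool's z in rad. In form: [[dx, dy, dz, turn], ...]. A call has 1 to 12 rows; each row is the pose to reach, as a shift and turn from the pose commanded when the call began, along the tool's axes at that moment; what a row does not reach only later rows make up. A row lasts 1/12 s, in which the tool goes at most 41.7 mm and 7.16 degrees, less where a joint would pass 70% of its speed; a pose out of reach is approached as far as the arm can. A call with a gripper value outside its range is refused whole. "claw" is the opening, from 0 (shut) to 1 (fully open), set as the call begins (left out, the last holds). The fingers move at their own pace and stop on an object; "squeeze" is the grip in N (left out, the last holds). Time passes only in rows, so rows that repeat a pose let the fingers close. It gives the time, the measured TCP pose, the force, the opening and the grip force at its end, in the units of the state.
- bot.observe(): the state, without advancing time (a new reading comes with each control period).
- vision.grab_frame(name): name is "scene" or "top" or "wrist"; returns a dict with "image" (480x640x3 uint8, red, green, blue), "z_map" (480x640 float32, m along the optical axis (not along the pixel's ray), 0 where there is no reading), "camera_matrix" (3x3 intrinsics, pixels), "view" (4x4, takes a point from world to camera coordinates); the wrist camera has in their place "mount" (4x4, takes a point from camera to tool coordinates, whose origin is the TCP and whose axes are the flange's). Camera axes: x right, y up, looking along -z (the intrinsics and any distortion apply to the point x, -y, -z); pixel columns grow to the right and rows downward; lengths in m; the calibration is good to about 2 mm. A picture is of the moment at which its call begins: read the wrist's pose just before it.
- ticket.hand_in(): hands the job in; it is judged then, once.
The state is a dict: "t": time; "qpos": joint angles; "dq": joint speeds; "effort": joint torques, N m; "tcp_pos": TCP position; "tcp_rot": TCP orientation; "ft_force": force on the tool from outside, world axes, zero at the start; "ft_torque": the same for the moment, N m; "opening": finger opening in m; "grasp_force": force on a finger pad.
Only numpy, scipy, OpenCV 4.12 (cv2) and the standard library are available. Lean on these libraries where they do the work, as an engineer would, in place of code of your own. Each camera call takes 0.05 s, during which the arm holds its last target. There are 200 camera calls.

## Working session

There is one attempt and no reset: what is moved stays moved. The work goes in short steps, Python scripts to look and compute and a tool call to move; the robot and the scene stay as the last step left them, time stands still between calls to the robot, and variables do not carry over. Pictures are saved under pics/ and viewed, at most 10 in all, crops included, and the job is handed in when it is done.

Besides the shell and the picture viewer there is one more tool, called after "Emit:" as name([rows], argument=value, ...), one row to a line, values as JSON. send_rows: Moves the arm, as the interface text tells. Its arguments: {"type":"object","properties":{"deltas":{"type":"array","items":{"type":"array","items":{"type":"number"}}},"claw":{"type":"number"},"squeeze":{"type":"number"}},"required":["deltas"]}

```bash
mkdir -p pics; cat > h.py <<'E'
import numpy as np, cv2
from scipy.spatial.transform import Rotation as R
from rig import bot, vision, ticket
def grab(n,save=None):
    s=bot.observe(); f=vision.grab_frame(n)
    if 'view' in f: T=np.linalg.inv(f['view'])
    else:
        W=np.eye(4); W[:3,:3]=R.from_rotvec(s['tcp_rot']).as_matrix(); W[:3,3]=s['tcp_pos']; T=W@f['mount']
    f['T']=T
    if save:
        cv2.imwrite('pics/'+save+'.png',f['image'][...,::-1]); np.savez('pics/'+save+'.npz',image=f['image'],z=f['z_map'],K=f['camera_matrix'],T=T)
    return f
def load(n):
    d=np.load('pics/'+n+'.npz'); return dict(image=d['image'],z_map=d['z'],camera_matrix=d['K'],T=d['T'])
def cloud(f):
    K=f['camera_matrix'];z=f['z_map'];v,u=np.mgrid[:480,:640]
    p=np.stack([(u-K[0,2])/K[0,0]*z,-(v-K[1,2])/K[1,1]*z,-z],-1)
    return p@f['T'][:3,:3].T+f['T'][:3,3]
def atz(f,u,v,z):
    K=f['camera_matrix'];d=f['T'][:3,:3]@np.array([(u-K[0,2])/K[0,0],-(v-K[1,2])/K[1,1],-1.]);o=f['T'][:3,3]
    return o+d*(z-o[2])/d[2]
def proj(f,p):
    K=f['camera_matrix'];c=f['T'][:3,:3].T@(np.array(p)-f['T'][:3,3]); return K[0,0]*c[0]/-c[2]+K[0,2],K[1,1]*-c[1]/-c[2]+K[1,2]
E
python3 - <<'E'
from h import *
s=bot.observe();print(s['tcp_pos'],s['tcp_rot'],bot.grasp_offset,s['opening'])
print(R.from_rotvec(s['tcp_rot']).as_matrix().round(3))
for n in('top','scene'):
    f=grab(n,n+'0');print(n,f['camera_matrix'].round(1).tolist(),f['T'].round(3).tolist())
E
```

```text
[0.18060283 0.62397455 0.230681  ] [-4.41197163e-01 -3.11022226e+00  1.82789632e-03] 0.0187 0.08545101176134369
[[-0.961  0.278 -0.   ]
 [ 0.278  0.961 -0.001]
 [ 0.    -0.001 -1.   ]]
top [[589.7, 0.0, 312.9], [0.0, 589.7, 235.2], [0.0, 0.0, 1.0]] [[0.013, 0.979, -0.201, 0.22], [-1.0, 0.013, 0.001, -0.003], [0.003, 0.201, 0.98, 1.79], [0.0, 0.0, 0.0, 1.0]]
scene [[440.7, 0.0, 324.9], [0.0, 440.7, 239.0], [0.0, 0.0, 1.0]] [[0.523, -0.645, 0.557, 1.135], [0.852, 0.39, -0.348, -0.329], [0.007, 0.657, 0.754, 0.895], [0.0, 0.0, 0.0, 1.0]]
```

View pics/top0.png

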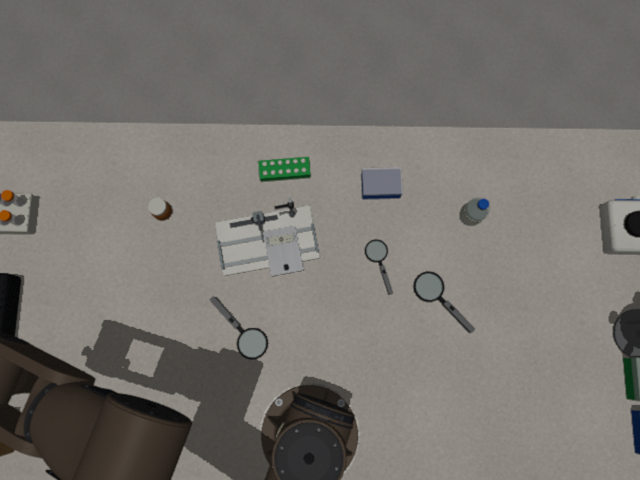

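View pics/scene0.png

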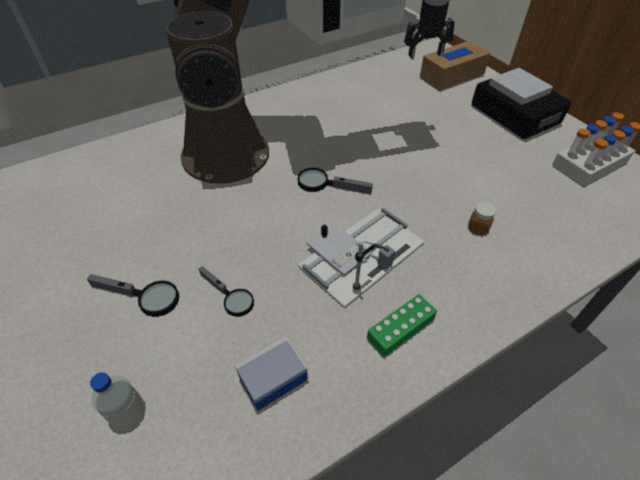

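The top view shows three loupes: a small one with its ring at (376,250), and two larger ones at (429,286) and (252,343). The stage is near (267,240), its carriage grip at (286,267) and the post at (291,207). I'll turn these into metres.

```bash
python3 - <<'E'
from h import *
f=load('top0')
for n,u,v,z in [('grip',286,267,.063),('ring?',281,239,.029),('blk',259,218,.067),('posttop',291,205,.175),('c1',217,222,.012),('c2',312,207,.012),('c3',319,257,.012),('c4',222,274,.012),('lens s',376,250,.014),('s handle end',390,293,.024),('s neck',381,263,.024),('lens r',429,286,.014),('lens r edge',414,286,.014),('s edge',364.5,250,.014),('lens l',252,343,.01)]:
    p=atz(f,u,v,z);print(n,p.round(3),'r',np.hypot(*p[:2]).round(3))
im=f['image'][185:300,205:485]
cv2.imwrite('pics/t0c.png',cv2.resize(im[...,::-1],None,fx=2.8,fy=2.8,interpolation=cv2.INTER_CUBIC))
E
```

```text
grip [0.478 0.074 0.063] r 0.484
ring? [0.569 0.093 0.029] r 0.576
blk [0.625 0.158 0.067] r 0.644
posttop [0.638 0.059 0.175] r 0.641
c1 [0.623 0.293 0.012] r 0.688
c2 [ 0.675 -0.     0.012] r 0.675
c3 [ 0.518 -0.023  0.012] r 0.518
c4 [0.461 0.27  0.012] r 0.535
lens s [ 0.541 -0.198  0.014] r 0.576
s handle end [ 0.409 -0.237  0.024] r 0.473
s neck [ 0.5   -0.211  0.024] r 0.542
lens r [ 0.433 -0.357  0.014] r 0.561
lens r edge [ 0.432 -0.311  0.014] r 0.533
s edge [ 0.541 -0.162  0.014] r 0.565
lens l [0.257 0.173 0.01 ] r 0.309
```

View pics/t0c.png

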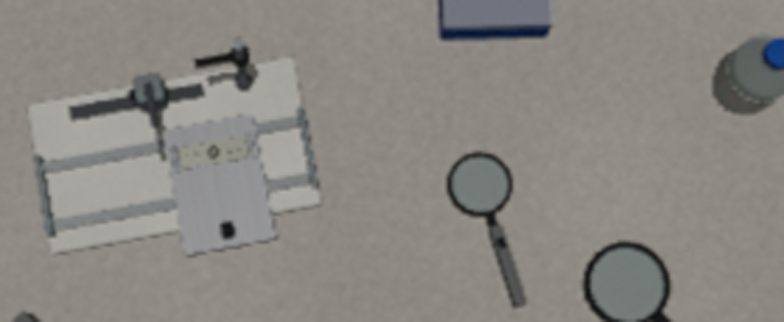

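The crop confirms that the small loupe (ring about 23 px, 72 mm) is the right one. The ring mark is at crop (213,152), the needle block at (150,90) and the pointer at (200,62). Next I'll move above the grip, with tool y along the stage's y.

Emit:
send_rows([
  [-43.8,-44.6,0,-0.46],
  [-43.8,-44.6,0,-0.46],
  [-43.8,-44.6,0,-0.46],
  [-43.8,-44.6,0,-0.46],
  [-43.8,-44.6,0,-0.46],
  [-43.8,-44.6,0,-0.46],
  [-43.8,-44.6,0,-0.46],
  [-43.8,-44.6,0,-0.46],
  [-43.8,-44.6,0,-0.46],
  [-43.8,-44.6,0,-0.46],
  [-43.8,-44.6,0,-0.46],
  [-43.8,-44.6,0,-0.46],
], claw=1)

```text
t: 1.1
tcp_pos: [0.4172, 0.1846, 0.2313]
tcp_rot: [-0.28, 3.129, 0.0]
ft_force: [0.5, 0.4, -0.6]
opening: 0.0854
grasp_force: 0.0
```

Emit:
send_rows([
  [-4,-12,0,0],
  [-4,-12,0,0],
  [-4,-12,0,0],
  [-4,-12,0,0],
  [-4,-12,0,0],
])

```text
t: 1.52
tcp_pos: [0.4782, 0.0734, 0.231]
tcp_rot: [0.273, -3.129, 0.0]
ft_force: [0.9, 0.5, 0.2]
opening: 0.0853
grasp_force: 0.0
```

```bash
python3 - <<'E'
from h import *
f=grab('wrist','w1');print(bot.observe()['tcp_pos'],f['camera_matrix'].round(1).tolist(),f['mount'].round(3).tolist())
E
```

```text
[0.47737752 0.07478601 0.2309811 ] [[374.7, 0.0, 314.8], [0.0, 374.7, 242.2], [0.0, 0.0, 1.0]] [[0.0, 0.961, 0.277, 0.07], [1.0, -0.0, 0.0, 0.001], [0.0, 0.277, -0.961, -0.143], [0.0, 0.0, 0.0, 1.0]]
```

View pics/w1.png

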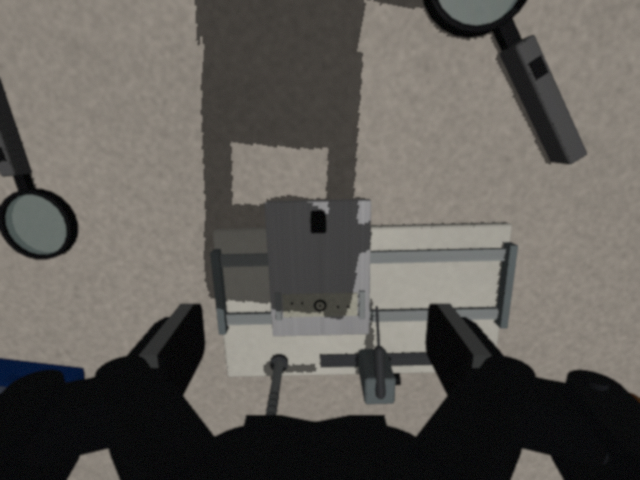

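The wrist view shows the grip at about (318,215), the ring at (320,305), the needle tip near (378,310), the post top at (278,362) and the small loupe at (38,222). I'll zoom in on the ring and needle.

```bash
python3 - <<'E'
from h import *
f=load('w1')
im=f['image'][200:400,260:420,::-1]
cv2.imwrite('pics/w1c.png',cv2.resize(im,(480*1,600),interpolation=cv2.INTER_CUBIC))
for n,u,v,z in [('grip',318,215,.063),('ring',320,305,.029),('tip',378,308,.035),('blk',378,365,.067)]:print(n,atz(f,u,v,z).round(4))
# depth cloud: pointer
s=load('scene0');t=load('top0')
for g in (f,t,s):
    P=cloud(g);m=(P[...,2]>.09)&(P[...,2]<.2)&(abs(P[...,0]-.64)<.06)&(abs(P[...,1]-.08)<.07)
    q=P[m];print(len(q)); v,u=np.nonzero(m)
    o=np.argsort(q[:,1]);print(np.c_[u,v,q.round(3)][o][::max(1,len(q)//25)].tolist())
E
```

```text
grip [0.4729 0.076  0.063 ]
ring [0.5704 0.0957 0.029 ]
tip [0.5608 0.1523 0.035 ]
blk [0.6038 0.1566 0.067 ]
72
[[265.0, 413.0, 0.653, 0.06, 0.094], [266.0, 410.0, 0.652, 0.06, 0.091], [266.0, 412.0, 0.651, 0.06, 0.095], [267.0, 408.0, 0.65, 0.061, 0.09], [267.0, 409.0, 0.65, 0.061, 0.091], [267.0, 411.0, 0.649, 0.061, 0.095], [268.0, 407.0, 0.649, 0.061, 0.09], [268.0, 408.0, 0.649, 0.062, 0.091], [268.0, 409.0, 0.649, 0.062, 0.092], [268.0, 411.0, 0.649, 0.062, 0.095], [268.0, 413.0, 0.648, 0.062, 0.098], [268.0, 414.0, 0.649, 0.062, 0.098], [269.0, 410.0, 0.648, 0.063, 0.094], [269.0, 412.0, 0.648, 0.063, 0.097], [270.0, 407.0, 0.648, 0.063, 0.091], [270.0, 408.0, 0.648, 0.063, 0.092], [270.0, 410.0, 0.647, 0.064, 0.095], [270.0, 412.0, 0.648, 0.064, 0.097], [270.0, 414.0, 0.648, 0.064, 0.099], [271.0, 409.0, 0.648, 0.064, 0.093], [271.0, 411.0, 0.648, 0.065, 0.096], [271.0, 413.0, 0.648, 0.065, 0.098], [271.0, 414.0, 0.648, 0.065, 0.099], [272.0, 409.0, 0.648, 0.065, 0.093], [272.0, 411.0, 0.648, 0.066, 0.095], [272.0, 413.0, 0.648, 0.066, 0.097], [273.0, 408.0, 0.648, 0.066, 0.
[... 1628 characters left out ...]
5], [359.0, 249.0, 0.654, 0.06, 0.159], [358.0, 265.0, 0.656, 0.06, 0.104], [361.0, 259.0, 0.664, 0.061, 0.133], [358.0, 263.0, 0.654, 0.061, 0.108], [360.0, 248.0, 0.655, 0.062, 0.162], [361.0, 249.0, 0.658, 0.062, 0.161], [359.0, 267.0, 0.657, 0.063, 0.095], [364.0, 261.0, 0.671, 0.064, 0.132], [364.0, 260.0, 0.669, 0.065, 0.133], [362.0, 256.0, 0.66, 0.066, 0.137], [362.0, 242.0, 0.653, 0.067, 0.177], [366.0, 260.0, 0.67, 0.07, 0.131], [364.0, 253.0, 0.652, 0.077, 0.133], [365.0, 251.0, 0.648, 0.082, 0.132], [367.0, 250.0, 0.648, 0.088, 0.132], [369.0, 249.0, 0.648, 0.093, 0.132], [370.0, 248.0, 0.647, 0.097, 0.132], [370.0, 245.0, 0.64, 0.102, 0.132], [374.0, 247.0, 0.648, 0.108, 0.129]]
```

View pics/w1c.png

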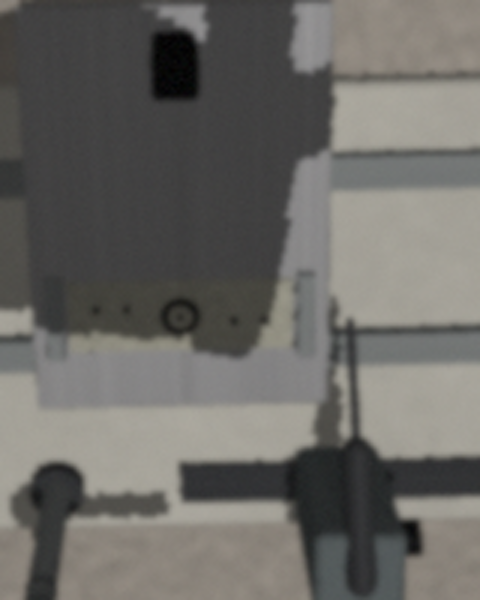

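```bash
python3 - <<'E'
from h import *
f=load('w1')
g=atz(f,318.3,224.3,.063);r=atz(f,320,305.7,.029);t=atz(f,376.7,306.7,.035)
print(g,r,t); d=r-g;print('g-r',np.hypot(*d[:2]),np.degrees(np.arctan2(d[1],d[0])))
a,b=atz(f,215,230,.012),atz(f,510,223,.012);d=b-a;print('edge',np.degrees(np.arctan2(-d[0],d[1])),np.hypot(*d[:2]))
for yaw in (9,9.5,10.3):
    y=np.radians(yaw);e=np.array([-np.sin(y),np.cos(y)]);x=np.array([np.cos(y),np.sin(y)]);print(yaw,'travel',e@(t-r)[:2],'perp',x@(t-r)[:2])
s=bot.observe();M=R.from_rotvec(s['tcp_rot']).as_matrix()
print(M.round(3).tolist(),'to grip tool cm',M.T@(g-s['tcp_pos'])*100,s['tcp_pos'])
E
```

```text
[0.48080431 0.07767299 0.063     ] [0.57113792 0.09583577 0.029     ] [0.55963917 0.15068369 0.035     ]
g-r 0.09214145718040893 11.368508039517591
edge 11.389284067460295 0.2925388728232939
9 travel 0.05597144784808876 perp -0.002777080988425653
9.5 travel 0.055993550922688165 perp -0.002288538419149334
10.3 travel 0.05602004588196063 perp -0.0015065232857879951
[[-0.985, -0.175, -0.001], [-0.175, 0.985, 0.0], [0.001, 0.0, -1.0]] to grip tool cm [-0.40213267  0.21992899 16.79783333] [0.47737752 0.07478601 0.2309811 ]
```

Emit:
send_rows([
  [-0.3,0.2,4,-0.02],
  [-0.3,0.2,8,-0.02],
  [-0.3,0.2,12,-0.02],
  [-0.3,0.2,15,-0.02],
  [-0.3,0.2,17.5,-0.02],
  [-0.3,0.2,19,-0.02],
  [-0.3,0.2,19.7,-0.02],
  [-0.3,0.2,19.7,-0.02],
  [-0.3,0.2,19.7,-0.02],
])

```text
t: 2.32
tcp_pos: [0.4799, 0.0788, 0.0347]
tcp_rot: [0.313, -3.126, -0.0]
ft_force: [-0.3, 0.8, 0.6]
opening: 0.0856
grasp_force: 0.0
```

Emit:
send_rows([
  [0,0,0,0],
  [0,0,0,0],
  [0,0,0,0],
  [0,0,0,0],
  [0,0,0,0],
  [0,0,0,0],
  [0,0,0,0],
  [0,0,0,0],
], claw=0, squeeze=30)

```text
t: 2.98
tcp_pos: [0.4803, 0.078, 0.0347]
tcp_rot: [-0.311, 3.126, -0.0]
ft_force: [-1.6, -0.3, 8.9]
opening: 0.0131
grasp_force: 32.7
```

Emit:
send_rows([
  [0,0.4,0,0],
  [0,1.2,0,0],
  [0,2.0,0,0],
  [0,2.8,0,0],
  [0,3.6,0,0],
  [0,4.4,0,0],
  [0,5.0,0,0],
  [0,5.3,0,0],
  [0,5.5,0,0],
  [0,5.6,0,0],
  [0,5.6,0,0],
  [0,5.6,0,0],
])

```text
t: 3.98
tcp_pos: [0.4692, 0.1331, 0.0347]
tcp_rot: [-0.311, 3.126, 0.0]
ft_force: [-2.3, 1.7, 9.2]
opening: 0.0138
grasp_force: 32.6
```

```bash
python3 - <<'E'
from h import *
f=grab('wrist','w2');s=bot.observe();print(s['tcp_pos'],s['ft_force'])
u,v=proj(f,(.5596,.1507,.03));print(u,v)
u,v=int(u),int(v)
im=f['image'][v-60:v+60,u-80:u+80,::-1]
cv2.imwrite('pics/w2c.png',cv2.resize(im,(800,600),interpolation=cv2.INTER_CUBIC))
E
```

```text
[0.46918951 0.13305384 0.03466043] [-0.93983273  1.77922936  8.03052456]
312.0209783555732 473.8236224439136
```

View pics/w2c.png

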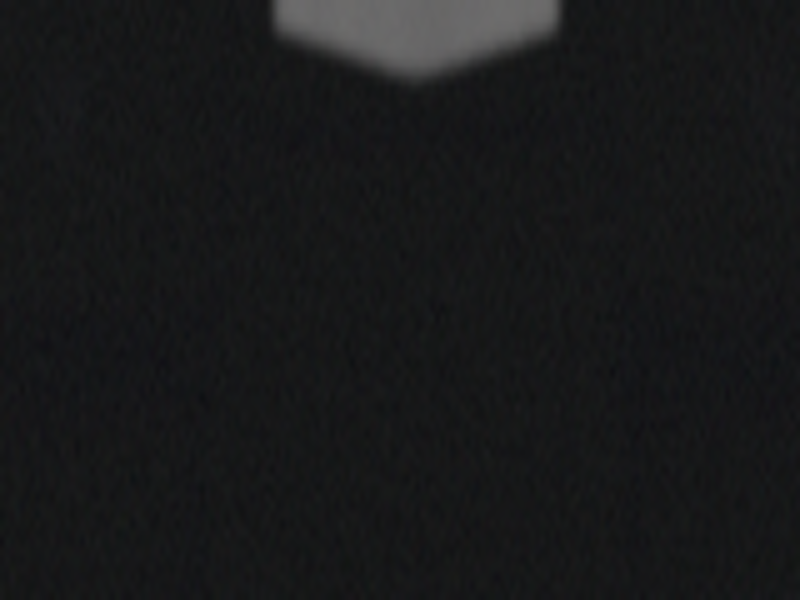

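The crop shows only the gripper body, which hides the ring. I'll release, rise and check from above.

Emit:
send_rows([
  [0,0,0,0],
  [0,0,0,0],
  [0,0,0,0],
  [0,0,0,0],
  [0,0,0,0],
  [0,0,-2,0],
  [0,0,-5,0],
  [0,0,-8.5,0],
  [0,0,-10,0],
  [0,0,-10,0],
  [0,0,-10,0],
], claw=1)

```text
t: 4.95
tcp_pos: [0.4696, 0.133, 0.1351]
tcp_rot: [-0.311, 3.124, 0.0]
ft_force: [-0.5, -0.0, -0.8]
opening: 0.0854
grasp_force: 0.0
```

```bash
python3 - <<'E'
from h import *
f=grab('wrist','w3');s=bot.observe();print(s['tcp_pos'],s['ft_force'])
u,v=proj(f,(.5596,.1507,.03));print(u,v)
u,v=int(u),int(v)
im=f['image'][v-60:v+60,u-80:u+80,::-1]
cv2.imwrite('pics/w3c.png',cv2.resize(im,(800,600),interpolation=cv2.INTER_CUBIC));print(u-80,v-60)
E
```

```text
[0.46897616 0.13287703 0.13417128] [-0.37256423  0.02834311 -0.09411114]
313.2235304626443 357.1593231089323
233 297
```

View pics/w3c.png

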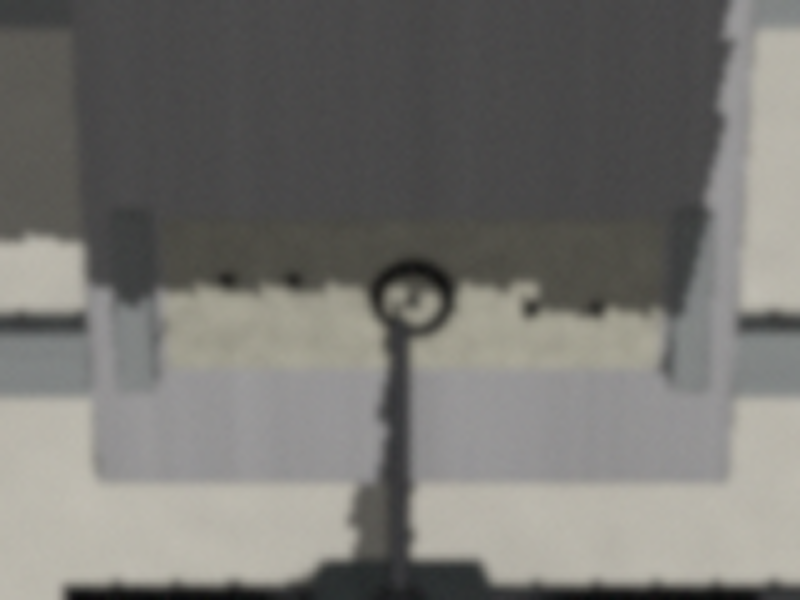

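The ring centre is at crop (412,298), and the needle axis comes up near (400,330), so the ring looks about 2 mm too far along +y. I'll look closer.

```bash
python3 - <<'E'
from h import *
f=load('w3');im=f['image'][340:392,293:337].astype(float)
im=np.clip((im-20)*1.9,0,255).astype(np.uint8)
cv2.imwrite('pics/w3d.png',cv2.resize(im[...,::-1],(506,598),interpolation=cv2.INTER_NEAREST))
g=f['image'][...,1].astype(int)
for v in (362,364,366,368,370,374,380):print(v,g[v,300:330].tolist())
E
```

```text
362 [159, 160, 161, 162, 162, 163, 164, 161, 148, 120, 86, 59, 55, 58, 68, 82, 89, 84, 73, 72, 86, 113, 138, 152, 158, 162, 161, 163, 163, 162]
364 [156, 160, 160, 160, 159, 159, 160, 159, 151, 127, 89, 64, 56, 58, 72, 94, 108, 116, 122, 134, 146, 154, 157, 159, 160, 158, 157, 158, 161, 161]
366 [155, 156, 156, 157, 156, 156, 156, 156, 149, 123, 88, 64, 56, 64, 91, 129, 150, 155, 155, 155, 157, 159, 160, 159, 159, 158, 155, 156, 158, 161]
368 [158, 158, 157, 155, 154, 156, 158, 160, 157, 144, 116, 83, 63, 65, 93, 132, 154, 160, 161, 158, 158, 160, 160, 158, 160, 156, 157, 160, 162, 163]
370 [155, 156, 154, 154, 152, 154, 157, 157, 155, 144, 117, 81, 64, 63, 90, 125, 146, 152, 153, 156, 156, 154, 155, 155, 155, 154, 154, 155, 156, 156]
374 [149, 148, 148, 148, 148, 149, 148, 148, 139, 116, 84, 62, 58, 61, 84, 115, 136, 142, 142, 145, 146, 147, 148, 150, 151, 151, 149, 150, 150, 151]
380 [150, 150, 149, 147, 147, 149, 147, 139, 117, 91, 70, 59, 59, 61, 86, 116, 136, 142, 143, 144, 145, 148, 147, 150, 149, 150, 149, 150, 150, 150]
```

View pics/w3d.png

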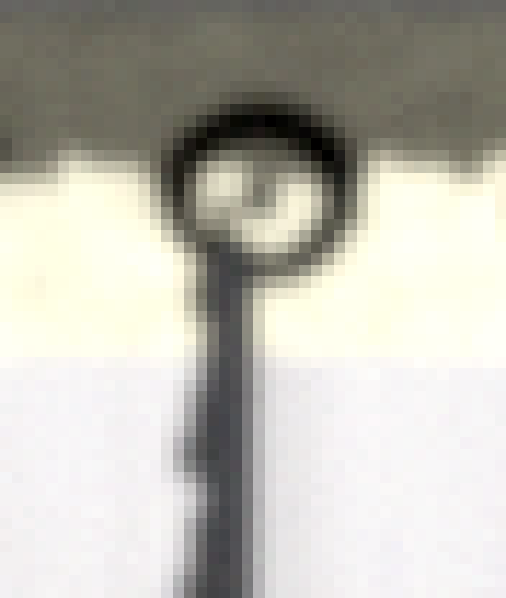

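The zoom puts the ring centre at u≈315.2 and the needle at u≈312.8, at 1.23 px/mm. That means the ring is 2 mm too far along +y, so I'll regrasp and move it back 2 mm.

Emit:
send_rows([
  [0,0,3,0],
  [0,0,6.5,0],
  [0,0,9,0],
  [0,0,10,0],
  [0,0,10,0],
  [0,0,10,0],
])

```text
t: 5.5
tcp_pos: [0.4685, 0.1328, 0.0339]
tcp_rot: [0.311, -3.124, 0.0]
ft_force: [-0.0, -0.0, 0.2]
opening: 0.0857
grasp_force: 0.0
```

Emit:
send_rows([
  [0,0,0,0],
  [0,0,0,0],
  [0,0,0,0],
  [0,0,0,0],
  [0,0,0,0],
  [0,0,0,0],
  [0,0,0,0],
  [0,0,0,0],
], claw=0)

```text
t: 6.17
tcp_pos: [0.4693, 0.133, 0.0347]
tcp_rot: [-0.311, 3.126, 0.0]
ft_force: [-2.6, 0.9, 9.7]
opening: 0.0136
grasp_force: 32.8
```

Emit:
send_rows([
  [0,-0.1,0,0],
  [0,-0.2,0,0],
  [0,-0.2,0,0],
  [0,-0.2,0,0],
  [0,-0.2,0,0],
])

```text
t: 6.58
tcp_pos: [0.4697, 0.131, 0.0348]
tcp_rot: [-0.311, 3.126, 0.0]
ft_force: [-1.2, -0.8, 9.6]
opening: 0.0136
grasp_force: 32.7
```

Emit:
send_rows([
  [0,0,0,0],
  [0,0,0,0],
  [0,0,0,0],
  [0,0,0,0],
  [0,0,0,0],
  [0,0,-2,0],
  [0,0,-5,0],
  [0,0,-8.5,0],
  [0,0,-10,0],
  [0,0,-10,0],
  [0,0,-10,0],
], claw=1)

```text
t: 7.5
tcp_pos: [0.47, 0.1311, 0.1351]
tcp_rot: [-0.311, 3.124, 0.0]
ft_force: [-0.4, -0.0, -0.2]
opening: 0.0855
grasp_force: 0.0
```

```bash
python3 - <<'E'
from h import *
f=grab('wrist','w4');s=bot.observe();print(s['tcp_pos'],s['ft_force'])
im=f['image'][330:382,273:357].astype(float)
im=np.clip((im-20)*1.9,0,255).astype(np.uint8)
cv2.imwrite('pics/w4d.png',cv2.resize(im[...,::-1],None,fx=9,fy=9,interpolation=cv2.INTER_NEAREST))
g=f['image'][...,1].astype(int)
for v in (352,356,366,368,370,374):print(v,g[v,300:330].tolist())
E
```

```text
[0.46936413 0.13092706 0.13416397] [ 0.43289313  0.02681891 -0.64215661]
352 [80, 84, 82, 80, 79, 78, 73, 61, 44, 27, 25, 32, 44, 51, 54, 56, 55, 50, 40, 30, 23, 36, 53, 69, 77, 85, 89, 90, 93, 85]
356 [142, 144, 150, 152, 147, 136, 104, 61, 43, 67, 96, 113, 113, 101, 91, 96, 117, 136, 142, 135, 109, 69, 48, 76, 120, 149, 158, 161, 160, 161]
366 [156, 155, 157, 157, 156, 157, 156, 158, 159, 157, 148, 129, 101, 76, 61, 59, 77, 110, 137, 151, 157, 159, 160, 161, 159, 157, 155, 157, 159, 160]
368 [157, 158, 156, 155, 154, 154, 159, 162, 163, 159, 156, 147, 133, 105, 75, 63, 79, 113, 141, 154, 158, 159, 160, 159, 157, 157, 157, 160, 163, 163]
370 [155, 155, 155, 153, 152, 154, 155, 157, 158, 156, 156, 152, 139, 108, 72, 62, 76, 108, 139, 150, 154, 156, 155, 155, 154, 155, 153, 155, 155, 157]
374 [149, 150, 148, 147, 147, 150, 150, 150, 148, 147, 146, 135, 108, 74, 59, 58, 72, 101, 127, 141, 146, 148, 149, 150, 151, 151, 150, 149, 150, 150]
```

View pics/w4d.png

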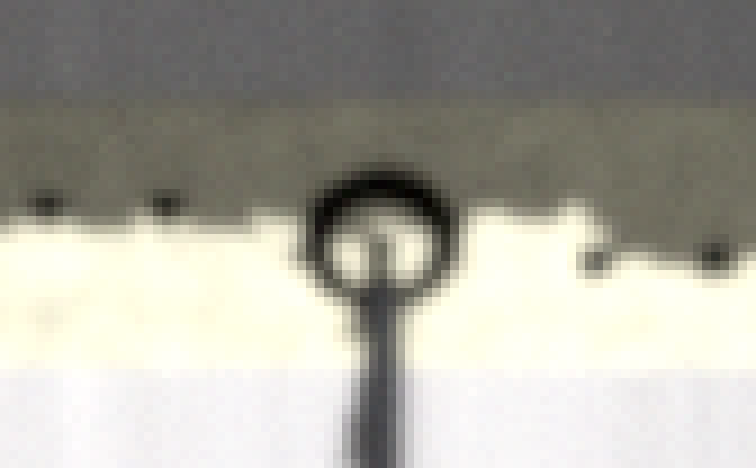

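The ring and needle now line up at u≈315, so the carriage is set. On to the loupe.

Emit:
send_rows([
  [6.3,-34.3,-7,-0.09],
  [6.3,-34.3,-7,-0.09],
  [6.3,-34.3,-7,-0.09],
  [6.3,-34.3,-7,-0.09],
  [6.3,-34.3,-7,-0.09],
  [6.3,-34.3,-7,-0.09],
  [6.3,-34.3,-7,-0.09],
  [6.3,-34.3,-7,-0.09],
  [6.3,-34.3,-7,-0.09],
  [6.3,-34.3,-7,-0.09],
  [6.3,-34.3,-7,-0.09],
  [6.3,-34.3,-7,-0.09],
])

```text
t: 8.55
tcp_pos: [0.4744, -0.2171, 0.203]
tcp_rot: [0.45, -3.107, -0.003]
ft_force: [-0.6, 0.4, 0.5]
opening: 0.0853
grasp_force: 0.0
```

```bash
python3 - <<'E'
from h import *
w=load('w4');print('ring',atz(w,315.0,356.3,.029))
f=grab('wrist','w5');s=bot.observe();print(s['tcp_pos'],s['tcp_rot'])
P=cloud(f);z=P[...,2]
m=(z>.006)&(z<.035)&(P[...,0]>.36)&(P[...,0]<.62)&(P[...,1]>-.29)&(P[...,1]<-.15)
im=f['image'].astype(int).sum(-1)
h=(z>.017)&m
q=P[h][:,:2];print('handle n',len(q),np.percentile(P[h][:,2],[10,50,90]))
r=cv2.minAreaRect(q.astype(np.float32)*1000);print('rect',r)
c=q.mean(0);w,V=np.linalg.eigh(np.cov((q-c).T));a=V[:,1]*np.sign(V[0,1]);print('c',c,'yaw',np.degrees(np.arctan2(a[1],a[0])))
# frame: dark pixels around lens at top height
dk=(im<130)&m&(P[...,0]>.49);k=P[dk][:,:2]
A=np.c_[2*k,np.ones(len(k))];
# lens circle via external contour
lm=(m&(P[...,0]>.45)).astype(np.uint8)
print('dark n',len(k))
if len(k)>20:
    (cx,cy),rad=cv2.minEnclosingCircle(k.astype(np.float32)*1000);print('lens',cx,cy,rad, k.min(0),k.max(0))
cv2.imwrite('pics/w5.png',f['image'][...,::-1])
E
```

```text
ring [0.55966598 0.15004489 0.029     ]
[ 0.47456837 -0.2166598   0.20315832] [ 4.51527448e-01 -3.10714951e+00 -2.35334580e-03]
handle n 1679 [0.02272786 0.02392244 0.02501365]
rect ((452.0010070800781, -225.46510314941406), (89.10135650634766, 14.009437561035156), 17.523386001586914)
c [ 0.45025528 -0.22594932] yaw 17.505584218654114
dark n 1149
lens 531.9192504882812 -201.34945678710938 45.055240631103516 [ 0.49005442 -0.2320546 ] [ 0.57691395 -0.16263147]
```

View pics/w5.png

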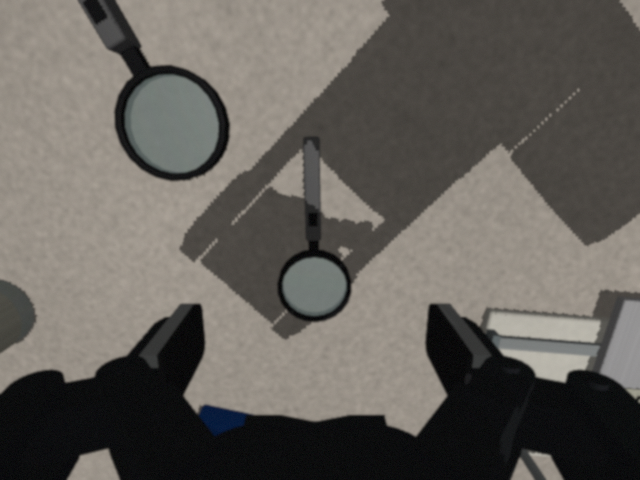

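The rectangle fit gives 89×14 mm, so this is the right loupe. It is at (315,285) px, with the handle at yaw 17.5° and centred at (0.452,−0.2255). I'll descend on the point 26 mm ahead of the handle's middle.

Emit:
send_rows([
  [-0.2,-0.16,4,-0.017],
  [-0.2,-0.16,8,-0.017],
  [-0.2,-0.16,12,-0.017],
  [-0.2,-0.16,15.5,-0.017],
  [-0.2,-0.16,18,-0.017],
  [-0.2,-0.16,19.3,-0.017],
  [-0.2,-0.16,19.8,-0.017],
  [-0.2,-0.16,20,-0.017],
  [-0.2,-0.16,20,-0.017],
  [-0.2,-0.16,20,-0.017],
])

```text
t: 9.43
tcp_pos: [0.4782, -0.2186, 0.0052]
tcp_rot: [-0.478, 3.104, -0.001]
ft_force: [-0.7, -0.7, 0.4]
opening: 0.0854
grasp_force: 0.0
```

Emit:
send_rows([
  [0,0,0,0],
  [0,0,0,0],
  [0,0,0,0],
  [0,0,0,0],
  [0,0,0,0],
  [0,0,0,0],
  [0,0,0,0],
  [0,0,0,0],
  [0,0,0,0],
  [0,0,0,0],
], claw=0, squeeze=60)

```text
t: 10.27
tcp_pos: [0.4776, -0.2188, 0.0046]
tcp_rot: [-0.477, 3.105, -0.0]
ft_force: [-1.7, 1.3, 8.3]
opening: 0.0126
grasp_force: 59.4
```

Emit:
send_rows([
  [0,0,-0.3,0],
  [0,0,-1,0],
  [0,0,-2.5,0],
  [0,0,-4.5,0],
  [0,0,-7,0],
  [0,0,-9.5,0],
  [0,0,-12,0],
  [0,0,-14,0],
  [0,0,-15.5,0],
  [0,0,-16.5,0],
  [0,0,-17,0],
  [0,0,-17,0],
])

```text
t: 11.27
tcp_pos: [0.4779, -0.2188, 0.1751]
tcp_rot: [-0.477, 3.104, -0.001]
ft_force: [0.7, 0.7, -2.2]
opening: 0.0126
grasp_force: 58.5
```

```bash
python3 - <<'E'
from h import *
print('lens0',atz(load('w5'),315,285.5,.014))
s=bot.observe();print(s['tcp_pos'],s['ft_force'],s['ft_torque'],s['opening'])
# pointer height: several frames, top & scene; restrict to pointer span (stage frame)
y=np.radians(11.3);X=np.array([np.cos(y),np.sin(y)]);Y=np.array([-X[1],X[0]])
for n in('top','scene'):
    zz=[]
    for i in range(6):
        f=grab(n,n+'1' if i==0 else None);P=cloud(f)
        a=(P[...,:2]-[.648,.061]);px=a@X;py=a@Y
        m=(abs(px)<.005)&(py>.014)&(py<.046)&(P[...,2]>.09)&(P[...,2]<.16)
        zz+=P[m][:,2].tolist()
    zz=np.array(zz);print(n,len(zz),np.median(zz),zz.std(),np.percentile(zz,[10,90]))
    # calibration check: carriage plate top (.028)/base plate near
    m=(abs(a@X+.08)<.02)&(abs(a@Y-.09)<.03)
    print('  carriage z',np.median(P[m][:,2]))
    for h,(cx,cy) in {'posttop':(0,0)}.items():
        m=(abs(px)<.006)&(abs(py)<.006)&(P[...,2]>.15);print('  post',P[m][:,2].max() if m.any() else None)
E
```

```text
lens0 [ 0.53911159 -0.19657906  0.014     ]
[ 0.47792501 -0.21883424  0.175147  ] [ 0.74945865  0.73667611 -2.20126285] [-0.02272437 -0.06067088  0.00816241] 0.012608126237615652
top 151 0.12909452522277287 0.004045633146920072 [0.12371534 0.13413311]
  carriage z 0.02740945307717868
  post 0.17354194683737734
scene 174 0.1317965059151111 0.0014164212086468775 [0.13002298 0.13368951]
  carriage z 0.030828867263701487
  post 0.17833998600725431
```

Emit:
send_rows([
  [-0.24,0.67,0,0.002],
  [-0.84,2.33,0,0.008],
  [-1.8,5,0,0.016],
  [-2.9,8,0,0.026],
  [-4.1,11.3,0,0.037],
  [-5.3,14.6,0,0.048],
  [-6.5,18,0,0.058],
  [-7.7,21.3,0,0.07],
  [-8.8,24.5,0,0.08],
  [-9.8,27.2,0,0.088],
  [-10.6,29.3,0,0.095],
  [-11.2,31,0,0.1],
])

```text
t: 12.87
tcp_pos: [0.491, 0.113, 0.1744]
tcp_rot: [-0.323, 3.125, 0.0]
ft_force: [-0.4, -0.5, -1.9]
opening: 0.0127
grasp_force: 58.7
```

Emit:
send_rows([
  [-0.4,1.3,0,0.005],
  [-0.6,1.9,0,0.008],
  [-0.75,2.2,0,0.008],
  [-0.75,2.2,0,0.008],
  [-0.75,2.2,0,0.008],
  [-0.75,2.2,0,0.008],
])

```text
t: 13.37
tcp_pos: [0.4941, 0.133, 0.1743]
tcp_rot: [0.308, -3.126, 0.0]
ft_force: [-0.0, -0.8, -1.1]
opening: 0.0127
grasp_force: 58.7
```

```bash
cat > m.py <<'E'
from h import *
s=bot.observe();M=R.from_rotvec(s['tcp_rot']).as_matrix();print(s['tcp_pos'],M[:2,0].round(4),s['ft_force'])
e=M[:2,0]*-1;zc=s['tcp_pos'][2]+.0024
L=s['tcp_pos'][:2]+.0675*e;print('expected lens',L,zc)
for n in('top','scene'):
    f=grab(n,n+'2');P=cloud(f);z=P[...,2];im=f['image'].astype(int).sum(-1)
    d=np.hypot(P[...,0]-L[0],P[...,1]-L[1])
    m=(abs(z-zc)<.02)&(d<.055)&(P[...,0]>L[0]-.05)
    q=P[m];k=np.hypot(q[:,0]-L[0],q[:,1]-L[1])
    v,u=np.nonzero(m);print(n,len(q),'z med',np.median(q[:,2]),'uv range',u.min(),u.max(),v.min(),v.max())
    ct=q[:,:2]
    # plane tilt
    if len(q)>30:
        A=np.c_[q[:,:2]-L,np.ones(len(q))];w=np.ones(len(q))
        for _ in range(5):
            c=np.linalg.lstsq(A*w[:,None],q[:,2]*w,rcond=None)[0];w=1/(1+((A@c-q[:,2])/.002)**2)
        print('  plane slopes deg',np.degrees(c[:2]),'z at centre',c[2])
    # circle fit to outer dark frame edge in the image, restricted to lens region
    dk=((m)&(im<150)).astype(np.uint8);print('  dark',dk.sum())
    c=max(cv2.findContours(m.astype(np.uint8),cv2.RETR_EXTERNAL,cv2.CHAIN_APPROX_NONE)[0],key=cv2.contourArea)
    E=cv2.fitEllipse(c);print('  ellipse',E,'->',atz(f,*E[0],zc+.003),'ring px',proj(f,(.5597,.1503,.029)))
E
python3 m.py
```

```text
[0.49407309 0.13297151 0.17429421] [-0.9808 -0.1952] [-0.0365681  -0.81352677 -1.13970791]
expected lens [0.560274   0.14615066] 0.17669421112762715
  return _methods._mean(a, axis=axis, dtype=dtype,
  ret = ret.dtype.type(ret / rcount)
Traceback (most recent call last):
  File "m.py", line 10, in <module>
    v,u=np.nonzero(m);print(n,len(q),'z med',np.median(q[:,2]),'uv range',u.min(),u.max(),v.min(),v.max())
                                                                          ~~~~~^^
ValueError: zero-size array to reduction operation minimum which has no identity
```

```bash
sed -i "s/('top','scene')/('scene','wrist')/; s/    v,u=np/    if len(q)<20: print(n,len(q)); continue\n    v,u=np/" m.py; python3 m.py
```

```text
[0.4940687  0.13295724 0.17428672] [-0.9808 -0.1951] [-0.66528182 -0.38302499 -1.8005753 ]
expected lens [0.56027124 0.14612819] 0.17668672378611003
scene 678 z med 0.1813584403379523 uv range 349 382 186 215
  plane slopes deg [-1.35583766  0.37146   ] z at centre 0.18122621019206653
  dark 233
  ellipse ((365.4569091796875, 201.17050170898438), (24.92254066467285, 35.83148956298828), 116.40924835205078) -> [0.55583362 0.14363421 0.17968672] ring px (np.float64(363.97089670877193), np.float64(243.1562464472869))
wrist 2186 z med 0.1795184792999501 uv range 288 341 369 420
  plane slopes deg [-10.95895459  -2.26202179] z at centre 0.17472410022774912
  dark 1141
  ellipse ((314.05657958984375, 397.11279296875), (52.72605514526367, 55.3846435546875), 123.40681457519531) -> [0.53224148 0.14112321 0.17968672] ring px (np.float64(318.8676490217345), np.float64(305.16084932892016))
```

```bash
cat > sil.py <<'E'
from h import *
from scipy.optimize import minimize
def model(f,x,y,z0,S=4):
    a=np.linspace(0,2*np.pi,90);p=[]
    for z in (z0-.007,z0+.007): p+=[proj(f,(x+.036*np.cos(t),y+.036*np.sin(t),z)) for t in a]
    return cv2.convexHull(np.array(p,np.float32))
def fit(f,x,y,z0,thr,k):
    g=f['image'].max(-1);H=model(f,x,y,z0);bx,by,bw,bh=cv2.boundingRect(H)
    roi=np.zeros(g.shape,np.uint8);roi[by-8:by+bh+8,bx-8:bx+bw+8]=1
    m=((g<thr)&(roi>0)).astype(np.uint8)
    c=max(cv2.findContours(m,cv2.RETR_EXTERNAL,cv2.CHAIN_APPROX_NONE)[0],key=cv2.contourArea)
    fill=cv2.drawContours(np.zeros_like(m),[c],-1,1,-1)
    fill=cv2.morphologyEx(fill,cv2.MORPH_OPEN,cv2.getStructuringElement(cv2.MORPH_ELLIPSE,(k,k)))
    def cost(q):
        h=np.zeros_like(m);cv2.fillConvexPoly(h,np.round(model(f,q[0]/1e3,q[1]/1e3,z0)*16).astype(np.int32),1,shift=4)
        return 1-(h&fill).sum()/(h|fill).sum()
    r=minimize(cost,[x*1e3,y*1e3],method='Nelder-Mead',options=dict(initial_simplex=np.array([[0,0],[8,0],[0,8]])+[x*1e3,y*1e3]))
    return r.x.round(1),'1-iou',round(r.fun,3),'area',int(fill.sum()),int(cv2.contourArea(H)),cv2.boundingRect(fill),(bx,by,bw,bh)
if __name__=='__main__':
    for t in (45,55,65): print('w5',t,fit(load('w5'),.541,-.197,.007,t,15))
    for t in (50,70,90): print('scene2',t,fit(load('scene2'),.560,.146,.1767,t,11))
    for t in (60,70,80): print('top0',t,fit(load('top0'),.541,-.197,.007,t,11))
    for t in (60,70,80): print('scene0',t,fit(load('scene0'),.541,-.197,.007,t,11))
E
python3 sil.py
```

```text
w5 45 (array([ 542. , -196.2]), '1-iou', np.float64(0.085), 'area', 4142, 4436, (278, 247, 73, 74), (276, 246, 76, 76))
w5 55 (array([ 542.3, -197. ]), '1-iou', np.float64(0.066), 'area', 4236, 4436, (277, 247, 74, 75), (276, 246, 76, 76))
w5 65 (array([ 541.3, -197.5]), '1-iou', np.float64(0.042), 'area', 4363, 4436, (277, 246, 75, 76), (276, 246, 76, 76))
scene2 50 (array([484.9, 157.9]), '1-iou', np.float64(0.84), 'area', 100, 658, (350, 185, 12, 11), (351, 190, 33, 26))
scene2 70 (array([553.9, 148.4]), '1-iou', np.float64(0.25), 'area', 791, 658, (345, 182, 38, 33), (351, 190, 33, 26))
scene2 90 (array([556., 148.]), '1-iou', np.float64(0.288), 'area', 857, 658, (343, 182, 40, 34), (351, 190, 33, 26))
top0 60 (array([ 541., -197.]), '1-iou', np.float64(1.0), 'area', 0, 446, (0, 0, 0, 0), (363, 238, 25, 25))
top0 70 (array([ 538.1, -196.2]), '1-iou', np.float64(0.194), 'area', 386, 446, (365, 240, 22, 22), (363, 238, 25, 25))
top0 80 (array([ 538.2, -199.2]), '1-iou', np.float64(0.144), 'area', 411, 446, (365, 239, 23, 24), (363, 238, 25, 25))
scene0 60 (array([ 541., -197.]), '1-iou', np.float64(1.0), 'area', 0, 717, (0, 0, 0, 0), (222, 287, 33, 30))
scene0 70 (array([ 541.2, -197. ]), '1-iou', np.float64(0.123), 'area', 661, 717, (224, 289, 30, 28), (222, 287, 33, 30))
scene0 80 (array([ 541.2, -197. ]), '1-iou', np.float64(0.117), 'area', 666, 717, (224, 289, 30, 28), (222, 287, 33, 30))
```

Emit:
send_rows([
  [0,0.2,0.5,0],
  [0,0.4,1.5,0],
  [0,0.4,2.7,0],
  [0,0.4,3.7,0],
  [0,0.4,4.4,0],
  [0,0.4,4.7,0],
  [0,0.4,4.8,0],
  [0,0.4,4.8,0],
  [0,0.4,4.8,0],
])

```text
t: 14.27
tcp_pos: [0.4936, 0.1377, 0.1266]
tcp_rot: [-0.309, 3.126, 0.0]
ft_force: [0.0, -0.1, -1.3]
opening: 0.0123
grasp_force: 58.7
```

```bash
python3 - <<'E'
from h import *
s=bot.observe();M=R.from_rotvec(s['tcp_rot']).as_matrix();print(s['tcp_pos'],s['ft_force'],M.round(4).tolist())
L=s['tcp_pos'][:2]-.0676*M[:2,0];zc=s['tcp_pos'][2]+.0024;print(L,zc)
y=np.radians(11.3);X=np.array([np.cos(y),np.sin(y)]);Y=np.array([-X[1],X[0]])
F=[grab('scene','scene3' if i==0 else None) for i in range(8)]
zm=np.median([f['z_map'] for f in F],0);im=np.mean([f['image'] for f in F],0);f=F[0];f['z_map']=zm;P=cloud(f);g=im.max(-1)
a=P[...,:2]-L;px=a@X;py=a@Y;d=np.hypot(px,py);z=P[...,2]
near=(abs(z-.135)<.02)
def st(n,m):
    q=P[m&near];v,u=np.nonzero(m&near);print(n,len(q),'z',np.median(q[:,2]).round(4),'q',np.percentile(q[:,2],[15,85]).round(4),'uv',u.mean().round(1),v.mean().round(1),'grey',g[m&near].mean().round(0))
st('glass',d<.026);st('annulus',(d>.03)&(d<.038))
for nm,m in (('+x',px>.015),('-x',px<-.015),('+y',py>.015),('-y',py<-.015)): st('glass'+nm,m&(d<.03))
b=P[...,:2]-[.648,.061];st('pointer',(abs(b@X)<.006)&(b@Y>.014)&(b@Y<.046))
# frame dark far/near extents along stage x and y
fr=near&(g<75)&(d<.05)&(abs(z-zc)<.013);print('dark px extents',[ (px[fr&(abs(py)<.012)].min(),px[fr&(abs(py)<.012)].max()),(py[fr&(abs(px)<.012)].min(),py[fr&(abs(px)<.012)].max())])
al=near&(d<.05)&(abs(z-zc)<.015);print('all ext',px[al&(abs(py)<.012)].max(),py[al&(abs(px)<.012)].min(),py[al&(abs(px)<.012)].max())
# scene-camera view of grip/base offsets: carriage grip expected
grip=np.array([.5597,.1502])-.09*X;c=P[...,:2]-grip
m=(abs(c@X)<.02)&(abs(c@Y)<.02)&(z>.055)&(z<.075);print('grip top',P[m].mean(0) if m.any() else None,np.r_[grip,.063])
b=P[(abs(b@X)<.012)&(abs(b@Y)<.012)&(z>.165)];print('post top',b.mean(0) if len(b) else None)
E
```

```text
[0.4936001  0.1376629  0.12655025] [ 0.01378367 -0.09110143 -1.26519175] [[-0.9806, -0.1959, 0.0004], [-0.1959, 0.9806, 0.0001], [-0.0004, -0.0, -1.0]]
[0.55988971 0.15090855] 0.12895025469118598
glass 264 z 0.1332 q [0.1326 0.1338] uv 367.5 215.1 grey 162.0
annulus 271 z 0.1365 q [0.1298 0.1383] uv 366.3 217.2 grey 51.0
glass+x 50 z 0.1333 q [0.1326 0.134 ] uv 374.7 218.8 grey 154.0
glass-x 66 z 0.1332 q [0.1326 0.1337] uv 361.0 210.4 grey 135.0
glass+y 71 z 0.1333 q [0.1326 0.1339] uv 373.6 210.8 grey 130.0
glass-y 54 z 0.1332 q [0.1326 0.134 ] uv 360.4 218.5 grey 162.0
pointer 36 z 0.1321 q [0.1315 0.1329] uv 367.2 248.3 grey 43.0
dark px extents [(np.float64(-0.049646627559315704), np.float64(0.03467933606082711)), (np.float64(-0.03688804991541223), np.float64(0.0321138742510411))]
all ext 0.03467933606082711 -0.03688804991541223 0.03445503538770144
grip top [0.47166724 0.12886137 0.06249321] [0.47144468 0.13256485 0.063     ]
post top [0.65300031 0.06184877 0.17317522]
```

Emit:
send_rows([
  [0,-0.05,0.1,0],
  [0,-0.05,0.1,0],
  [0,-0.05,0.1,0],
  [0,-0.05,0.1,0],
  [0,-0.05,0.1,0],
  [0,-0.05,0.1,0],
])

```text
t: 15.17
tcp_pos: [0.4935, 0.1371, 0.1253]
tcp_rot: [-0.309, 3.126, 0.0]
ft_force: [0.3, 0.4, -1.5]
opening: 0.0127
grasp_force: 58.7
```

```bash
python3 -c "
from h import *
s=bot.observe();print(s['tcp_pos'],s['dq'],s['grasp_force']);print(ticket.hand_in())"
```

```text
[0.49347944 0.13714466 0.12530175] [ 9.91000526e-04  2.15148230e-03  1.06001699e-03  4.43220435e-04
 -4.97401156e-05  3.93950821e-04] 58.700233697891235
the job is handed in; nothing more can be done
None
```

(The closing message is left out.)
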